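Release the large bearing ball from the bench dispenser

TASK

The ball dispenser on the bench has two chutes, each closed by a gate on a rocking lever; one chute holds a larger steel ball, the other a smaller one. With your fingertips, press down the pad (the end nearest the robot) of the lever whose gate holds back the larger ball, keep it down until that ball has rolled into the steel parts bowl, then let the lever come up again so that the gate is shut. Do not work the other lever or let the smaller ball out, do not touch the balls, and leave the bowl and the other things on the bench undisturbed and in place.

Things in the scene. Friction and masses are not known exactly. Their poses are not given: they have to be found in the camera images.
- dispenser: dark steel dispenser fixed to the bench, base plate x -55..155, y -210..210 mm. Origin on the bench; x points away from the robot (within 0.4 rad), y left, z up. Two chutes (36 mm wide, centred on x 80) fall towards the bowl, from |y| 208 to open mouths at |y| 50, 52 mm up. Gates (4 mm plates) at y +100 and -100; each lever runs along x at its gate's y. Pivot cheeks at x -20 are 124 mm high
- pad_left (a point): centre of the top of the left lever's press pad, a rubber-faced plate 30 x 32 mm on the robot's side. In the dispenser's frame at x -125, y +100, z 119 mm when up; fully pressed it is about 41 mm lower and 10 mm farther along +x. Nothing is under it in its travel
- pad_right (a point): centre of the top of the right lever's press pad, a rubber-faced plate 30 x 32 mm on the robot's side. In the dispenser's frame at x -125, y -100, z 119 mm when up; fully pressed it is about 41 mm lower and 10 mm farther along +x. Nothing is under it in its travel
- rocker_left (a joint): angle of the left lever (rad): 0 = pad up, gate shut; grows as the pad is pressed, stop at 0.40. Pad 105 mm and gate 100 mm from the pivot. Sprung back: 2 N on the pad starts it, 6 N holds it down. The gate lifts 43 mm in all; above 0.28 the large ball rolls out by itself in about a second (the small one above 0.19)
- rocker_right (a joint): angle of the right lever (rad): 0 = pad up, gate shut; grows as the pad is pressed, stop at 0.40. Pad 105 mm and gate 100 mm from the pivot. Sprung back: 2 N on the pad starts it, 6 N holds it down. The gate lifts 43 mm in all; above 0.28 the large ball rolls out by itself in about a second (the small one above 0.19)
- large_ball_center (a point): centre of the larger steel ball, 30 mm across, 110 g, resting behind one of the two gates (at |y| about 117 mm in the dispenser's frame); which one varies
- small_ball_center (a point): centre of the smaller steel ball, 20 mm across, 33 g, resting behind the other gate
- bowl: round stainless steel parts bowl, 136 mm across the rim, 38 mm tall, standing loose on the dispenser's base plate between the chute mouths at x 80, y 0 mm; origin at the centre of its underside, z up
- heat_sink: finned aluminium heat sink, 50 x 45 x 28 mm, lying on the bench between the two press pads; origin at the centre of its underside
- multimeter: blue plastic multimeter, 150 x 75 x 42 mm, lying on the bench near the right lane; origin at the centre of its underside
- screwdriver: screwdriver with a black handle, 180 mm long, lying on the bench near the left lane; origin on the bench under it
- tape_measure: tape measure, 70 x 42 x 65 mm, at the robot's left; origin at the centre of its underside
- screw_jar: lidded jar, 64 mm across, 85 mm tall, standing on the bench before the dispenser, between the levers' lines; origin at the centre of its underside
- large_ball: the larger ball itself (origin at the foot point of the ball as placed; it turns with the ball, so use its centre point)
- small_ball: the smaller ball itself (as above; use its centre point)

How it is judged:
By the outcome, as a careful person would: the job done as asked, in the order asked, and still so for the second after the job is handed in, with the robot touching nothing.
It also fails if it takes over 32 s, if anything falls off the work surface, if the arm or the gripper's body presses on something with over 40 N, if the wrist force passes 120 N, or if a joint passes its speed limit or range.

ROBOT

A 7-joint arm with a two-finger parallel gripper is mounted at the origin on the work surface. World frame = base frame: x ahead of the robot, y to its left, z up, the work surface at z = 0. Lengths are in m, angles in rad, forces in N, time in s.
With the tool pointing down it reaches from about 0.425 to 0.925 m from the base axis. Payload 6.8 kg.
Tool frame: the origin (TCP) lies between the finger pads; the fingertips stand 14 mm ahead of it and the grasp point (between the pads) lies 5 mm behind it; z points along the fingers, y is the line along which they close (so a half turn about z gives the same grasp; the last joint's range is limited). The gripper opens to 85 mm and grips with 20 to 120 N. Pads are 22 mm wide; open, the fingers measure 114 mm over their backs; the gripper's body (76 mm by 85 mm) begins 54 mm behind the grasp point. The pads swing forward as they close: fully open they stand 13 mm farther back than shut.
Start: joints at [1.172, 0.477, 0.022, 1.555, -0.011, 1.109, -0.083], TCP at [0.194, -0.647, 0.221] pointing down, gripper open.
Joint ranges: [-2.96, 2.96], [-0.34, 2.1], [-1.41, 1.46], [0.24, 2.44], [-1.37, 4.51], [0.17, 1.92], [-2.96, 2.96]. Speed limits (rad/s): [2.39, 2.39, 3.14, 3.14, 3.14, 3.14, 3.14].

INTERFACE

Orientations are given as a rotation vector (axis times angle).
In Python, from bench import r, imaging gives the robot as it stands.
- The arm moves only by the tool apply_moves, never from a script. Its argument "moves" is a list of rows, each a list of 2 entries, a list of its own where there are three numbers: the shift along the tool's x, y, z in cm, then the turn about the tool's z in rad. In form: [[[tx, ty, tz], roll], ...]. A call has 1 to 10 rows; each row is the pose to reach, as a shift and turn from the pose commanded when the call began, along the tool's axes at that moment; what a row does not reach only later rows make up. A row lasts 1/12 s, in which the tool goes at most 41.7 mm and 7.16 degrees, less where a joint would pass 70% of its speed; a pose out of reach is approached as far as the arm can. A call with a gripper value outside its range is refused whole. "claw" is the opening, from 0 (shut) to 1 (fully open), set as the call begins (left out, the last holds). The fingers move at their own pace and stop on an object; "grip_force" is the grip in N (left out, the last holds). Time passes only in rows, so rows that repeat a pose let the fingers close. It gives the time, the measured TCP pose, the force and the opening at its end, in the units of the state.
- r.get_obs(): the state, without advancing time (a new reading comes with each control period).
- imaging.grab_frame(name): name is "scene" or "top" or "wrist"; returns a dict with "frame" (480x640x3 uint8, blue, green, red), "intrinsics" (3x3 intrinsics, pixels), "T" (4x4, takes a point from camera to world coordinates). Camera axes: x right, y up, looking along -z (the intrinsics and any distortion apply to the point x, -y, -z); pixel columns grow to the right and rows downward; lengths in m; the calibration is good to about 2 mm. The wrist camera is an equidistant fisheye: a pixel r from the principal point sees the ray r / f radians off the axis. A picture is of the moment at which its call begins. There is no depth.
- r.hand_in(): hands the job in, once; it reports no verdict.
The state is a dict: "clock": time; "joints": joint angles; "qvel": joint speeds; "tau": joint torques, N m; "tcp_pos": TCP position; "orientation": TCP orientation; "contact_force": force on the tool from outside, world axes, zero at the start; "moment": the same for the moment, N m; "grip_width": finger opening in m.
Only numpy, scipy, OpenCV 4.12 (cv2) and the standard library are available. Lean on these libraries where they do the work, as an engineer would, in place of code of your own. Each camera call takes 0.05 s, during which the arm holds its last target. There are 200 camera calls.

## Working session

There is one attempt and no reset: what is moved stays moved. The work goes in short steps, Python scripts to look and compute and a tool call to move; the robot and the scene stay as the last step left them, time stands still between calls to the robot, and variables do not carry over. Pictures are saved under pics/ and viewed, on a budget of 10 in all, crops included, one or two more only if the job needs it, and the job is handed in when it is done.

Besides the shell and the picture viewer there is one more tool, called after ">>>" as name(argument=value, ...) on one line, values as JSON. apply_moves: Moves the arm, as the interface text tells. Its arguments: {"type":"object","properties":{"moves":{"type":"array","items":{"type":"array"}},"claw":{"type":"number"},"grip_force":{"type":"number"}},"required":["moves"]}

```bash
mkdir -p pics
python3 - <<'E'
from bench import r, imaging
import cv2
for n in("scene","top"):
    f=imaging.grab_frame(n); cv2.imwrite(f"pics/{n}0.png",f["frame"]); print(n,f["intrinsics"],f["T"].round(4) if hasattr(f["T"],'round') else f["T"], [k for k in f])
print(r.get_obs())
E
```

```text
scene [[530.07350645   0.         326.01687578]
 [  0.         530.07350645 243.28166148]
 [  0.           0.           1.        ]] [[ 0.8937 -0.3471  0.2844  1.0065]
 [ 0.4485  0.6733 -0.5879 -0.6633]
 [ 0.0126  0.6529  0.7573  1.1201]
 [ 0.      0.      0.      1.    ]] ['frame', 'intrinsics', 'T']
top [[589.92570539   0.         311.480019  ]
 [  0.         589.92570539 244.5217848 ]
 [  0.           0.           1.        ]] [[ 0.0087  0.9778 -0.2095  0.3464]
 [-0.9999  0.0072 -0.0075  0.1129]
 [-0.0058  0.2095  0.9778  1.3507]
 [ 0.      0.      0.      1.    ]] ['frame', 'intrinsics', 'T']
{'clock': 0.1, 'joints': array([ 1.17190204,  0.47772875,  0.02234035,  1.55634575, -0.01151469,
        1.10926346, -0.08309049]), 'qvel': array([-0.00093238, -0.00168553,  0.00113793, -0.00225723,  0.00093064,
       -0.00121038,  0.00088493]), 'tau': array([ 4.48134087e-03, -5.97756636e+01,  1.61390372e+00, -2.81955886e+01,
        1.29122066e-02,  4.96985522e-03, -3.44791511e-05]), 'tcp_pos': array([ 0.19337215, -0.64614736,  0.21981818]), 'orientation': array([-3.10687285e+00, -4.54980638e-01,  5.27734388e-04]), 'contact_force': array([-0.57705044,  0.07654039, -0.75932513]), 'moment': array([-0.07730819,  0.01654964, -0.00085573]), 'grip_width': 0.08542822511212622}
```

View pics/scene0.png

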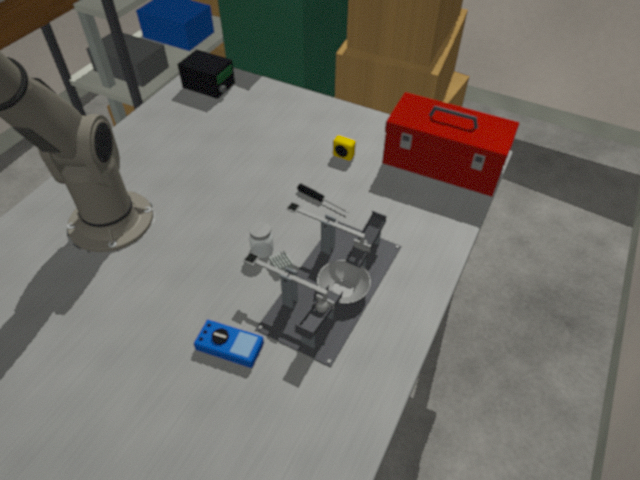

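View pics/top0.png

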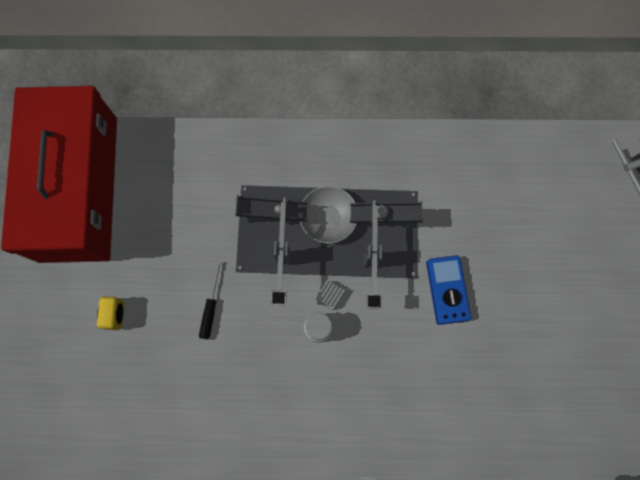

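The top view shows the left pad at about (279,297), the right pad at (374,300), and balls near (279,209) and (382,212). I'll enlarge both ball areas and measure the pads.

```bash
cat > h.py <<'E'
import numpy as np
def ray(f,u,v):
    K=f["intrinsics"];T=np.array(f["T"])
    d=T[:3,:3]@np.array([(u-K[0,2])/K[0,0],-(v-K[1,2])/K[1,1],-1]); return T[:3,3],d
def onz(f,u,v,z):
    c,d=ray(f,u,v); return c+d*(z-c[2])/d[2]
def proj(f,p):
    T=np.array(f["T"]);q=T[:3,:3].T@(np.array(p)-T[:3,3]);K=f["intrinsics"]
    return K[0,0]*q[0]/-q[2]+K[0,2],K[1,1]*-q[1]/-q[2]+K[1,2]
E
python3 - <<'E'
from bench import r, imaging
import cv2,numpy as np
from h import *
t=imaging.grab_frame("top");s=imaging.grab_frame("scene")
def blk(f,u,v,R=12):
    g=f["frame"].max(2)[v-R:v+R,u-R:u+R]; m=(g<45).astype(np.uint8)
    n,l,st,c=cv2.connectedComponentsWithStats(m); i=1+st[1:,4].argmax(); print(st[i]); return c[i]+[u-R,v-R]
P={}
for k,tp,sp in(("L",(279,297),(293,207)),("R",(374,300),(251,258))):
    a=blk(t,*tp);b=blk(s,*sp);P[k]=onz(t,*a,.119);print(k,a,b,P[k],onz(s,*b,.119))
d=P["L"]-P["R"];print("dist",np.linalg.norm(d)); yaw=np.arctan2(-d[0],d[1]);print("yaw",yaw)
# from plate screws
W=[onz(t,*q,.006) for q in((244,188),(416,193),(239,268),(416,274))];print(np.round(W,4))
R=np.array([[np.cos(yaw),-np.sin(yaw)],[np.sin(yaw),np.cos(yaw)]])
O=(P["L"]+P["R"])[:2]/2-R@[-.125,0];print("origin",O)
for n,p in (("bowl",(.08,0,.038)),("bl",(.08,.117,.08)),("br",(.08,-.117,.08))):
    w=np.r_[O+R@p[:2],p[2]];print(n,w,proj(t,w),proj(s,w))
for n,q,z in(("jar",(318,327),.085),("sink",(331,293),.028),("mm",(449,290),.04)):print(n,onz(t,*q,z))
A=cv2.resize(t["frame"][180:240,230:430],None,fx=4,fy=4,interpolation=cv2.INTER_CUBIC)
B=cv2.resize(s["frame"][190:340,240:400],None,fx=2.2,fy=2.2,interpolation=cv2.INTER_CUBIC)
C=np.zeros((240+330,800,3),np.uint8);C[:240]=A;C[240:240+B.shape[0],:B.shape[1]]=B
cv2.imwrite("pics/z1.png",cv2.convertScaleAbs(C,alpha=1.6))
E
```

```text
[  6   8  11  10 110]
[ 9  9  7  6 25]
L [278.  297.5] [292.96 206.2 ] [0.49618663 0.19152438 0.119     ] [0.49444744 0.18962888 0.119     ]
[  7   8  11  10 109]
[ 8  9  8  7 36]
R [373.95412844 300.5412844 ] [250.72222222 257.58333333] [ 0.4913996  -0.00935748  0.119     ] [ 0.48840376 -0.01114777  0.119     ]
dist 0.20093889112994268
yaw -0.023825566378721116
[[ 0.7709  0.2851  0.006 ]
 [ 0.7613 -0.1238  0.006 ]
 [ 0.5777  0.2904  0.006 ]
 [ 0.5668 -0.1182  0.006 ]]
origin [0.61875764 0.08810553]
bowl [0.69873494 0.08619967 0.038     ] (np.float64(327.7259867033162), np.float64(214.4048899486848)) (np.float64(344.712854222366), np.float64(280.69409230436077))
bl [0.70152226 0.20316646 0.08      ] (np.float64(275.7481808068493), np.float64(207.96005995189202)) (np.float64(365.475546135065), np.float64(239.41810751345855))
br [ 0.69594761 -0.03076712  0.08      ] (np.float64(380.61567764500506), np.float64(211.08532694966487)) (np.float64(323.09017853949297), np.float64(305.07719205619713))
jar [0.43794834 0.10715787 0.085     ]
sink [0.5183731  0.07809342 0.028     ]
mm [ 0.52562373 -0.18494298  0.04      ]
```

View pics/z1.png

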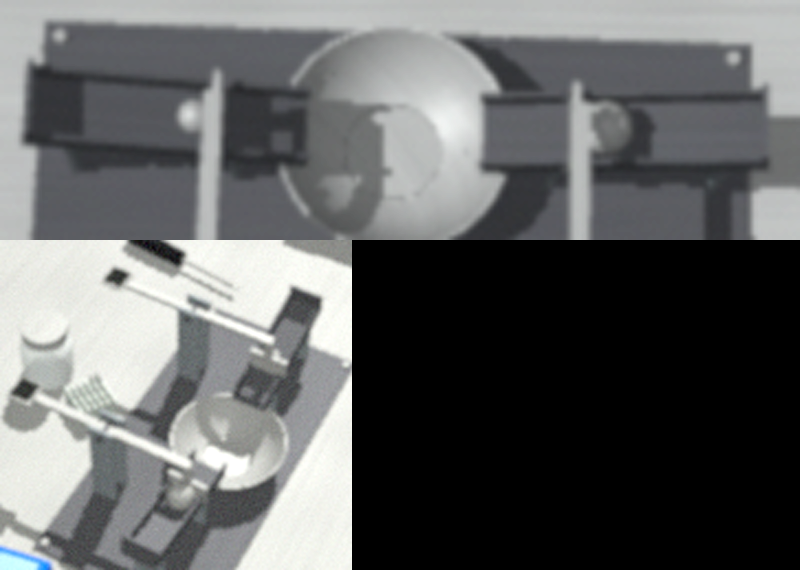

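The right ball is about 13 px tall and the left about 8 px. At this distance 30 mm and 20 mm should be 14 and 9 px, so the large ball is on the right. The plate screws give yaw -0.0235 and the pads -0.024, and the pads measure 201 mm apart against 200 mm given. The right pad is at about (0.490, -0.010, 0.119). I'll approach at height with the fingers shut.

>>> apply_moves(moves=[[[1.0,-1.2,0],0],[[3.0,-3.5,0],0],[[5.5,-6.2,0],0],[[8.0,-9.0,0],0],[[10.5,-11.8,0],0],[[13.0,-14.6,0],0],[[15.5,-17.4,0],0],[[18.0,-20.2,0],0],[[20.5,-23.0,0],0],[[23.0,-25.8,0],0]], claw=0)

```text
clock: 1.03
tcp_pos: [0.3403, -0.3318, 0.2208]
orientation: [3.108, 0.455, 0.0]
contact_force: [0.4, 0.6, -0.1]
grip_width: -0.0003
```

>>> apply_moves(moves=[[[2.5,-2.8,0],0.03],[[5.0,-5.6,0],0.06],[[7.5,-8.4,0],0.09],[[10.0,-11.2,0],0.12],[[12.5,-14.0,0],0.16],[[15.0,-16.8,0],0.2],[[17.5,-19.6,0],0.24],[[20.0,-22.4,0],0.28],[[22.0,-24.8,0],0.315],[[22.8,-25.6,0],0.315]])

```text
clock: 1.87
tcp_pos: [0.4863, -0.0176, 0.221]
orientation: [-3.139, 0.031, -0.002]
contact_force: [-0.4, -0.1, 0.2]
grip_width: -0.0002
```

```bash
cat > st.py <<'E'
from bench import r, imaging
import cv2,numpy as np,sys
from scipy.spatial.transform import Rotation as Ro
from h import *
o=r.get_obs();R=Ro.from_rotvec(o["orientation"]).as_matrix();print(o["clock"],o["tcp_pos"],o["contact_force"],o["grip_width"]);print(R.round(3))
if len(sys.argv)>2:
    g=np.array(eval(sys.argv[2]));print("shift cm",(R.T@(g-o["tcp_pos"])*100).round(2))
w=imaging.grab_frame("wrist");t=imaging.grab_frame("top")
A=cv2.resize(t["frame"][170:330,220:440],None,fx=2,fy=2)
B=cv2.resize(w["frame"],(360,270));C=np.zeros((320,800,3),np.uint8);C[:,:440]=A;C[:270,440:]=B
cv2.imwrite(f"pics/{sys.argv[1]}.png",cv2.convertScaleAbs(C,alpha=1.5))
E
python3 st.py a "[.490,-.010,.15]"
```

```text
1.8667 [ 0.4863384  -0.01763477  0.22104213] [-0.41744438 -0.07192946  0.23972295] -0.00023487317932900705
[[ 1.    -0.02   0.001]
 [-0.02  -1.     0.002]
 [ 0.001 -0.002 -1.   ]]
shift cm [ 0.34 -0.76  7.11]
```

View pics/a.png

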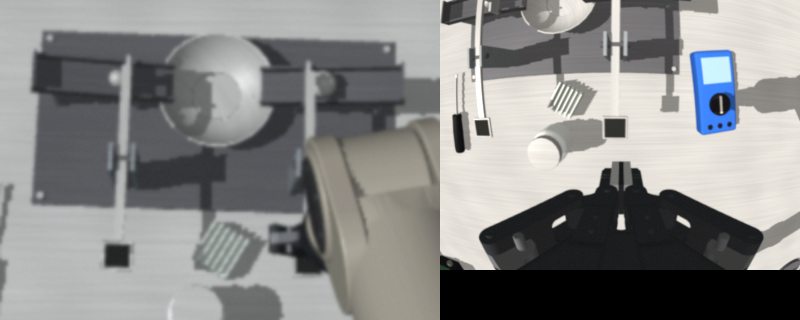

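The wrist view shows the right pad centred at about (311,226) in the full frame, ahead of the shut fingertips. I'll refine its position from that.

Run:
```python
from bench import r, imaging
import cv2,numpy as np
from h import *
w=imaging.grab_frame("wrist");K=w["intrinsics"];T=np.array(w["T"])
g=w["frame"].max(2)[205:250,285:340];n,l,st,c=cv2.connectedComponentsWithStats((g<60).astype(np.uint8))
i=1+st[1:,4].argmax();u,v=c[i]+[285,205];print(st[i],u,v)
a,b=(u-K[0,2])/K[0,0],(v-K[1,2])/K[1,1];th=np.hypot(a,b);k=np.sin(th)/th
d=T[:3,:3]@[a*k,-b*k,-np.cos(th)];p=T[:3,3]+d*(.119-T[2,3])/d[2];print(p,T[:3,3])
```

```text
[   6    7   35   32 1115] 308.04304932735425 227.43139013452915
[ 0.4906657  -0.01019913  0.119     ] [ 0.55924744 -0.02161759  0.37601759]
```

>>> apply_moves(moves=[[[0.1,-0.2,1.5],0],[[0.3,-0.7,3.5],0],[[0.3,-0.7,5.5],0],[[0.3,-0.7,6.8],0],[[0.3,-0.7,7.1],0],[[0.3,-0.7,7.1],0]])

```text
clock: 2.52
tcp_pos: [0.4869, -0.0179, 0.1489]
orientation: [3.141, -0.042, -0.004]
contact_force: [-0.2, 0.3, -0.2]
grip_width: -0.0003
```

```bash
python3 st.py b "[.490,-.010,.133]"
```

```text
2.5167 [ 0.48690319 -0.01792189  0.14888535] [-0.20798571  0.26545582 -0.23544367] -0.0002529903052828026
[[ 1.    -0.026 -0.003]
 [-0.026 -1.    -0.001]
 [-0.003  0.001 -1.   ]]
shift cm [ 0.29 -0.8   1.59]
```

View pics/b.png

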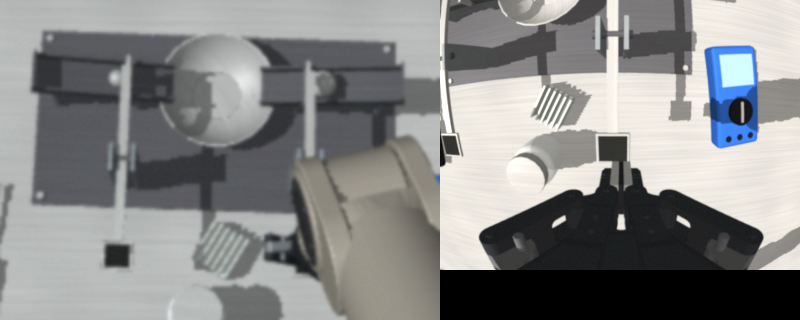

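Wrist ranging puts the pad at (0.4907, -0.0102), which agrees with the top view. The fingers are about 7 mm to its right and clear of the pad. I'll correct sideways and then lower until they touch.

>>> apply_moves(moves=[[[0.2,-0.4,0],0],[[0.3,-0.7,0.3],0],[[0.3,-0.7,0.6],0],[[0.3,-0.7,0.9],0],[[0.3,-0.7,1.2],0],[[0.3,-0.7,1.2],0],[[0.3,-0.7,1.2],0]])

```text
clock: 3.2
tcp_pos: [0.491, -0.0091, 0.1374]
orientation: [3.141, -0.038, -0.001]
contact_force: [1.1, -0.6, -0.4]
grip_width: 0.0001
```

```bash
python3 st.py c "[.490,-.010,.133]"
```

```text
3.2 [ 0.49099464 -0.00912981  0.1373851 ] [ 1.10408809 -0.60340716 -0.43005609] 7.193674239423693e-05
[[ 1.    -0.024 -0.001]
 [-0.024 -1.    -0.   ]
 [-0.001  0.    -1.   ]]
shift cm [-0.1   0.09  0.44]
```

View pics/c.png

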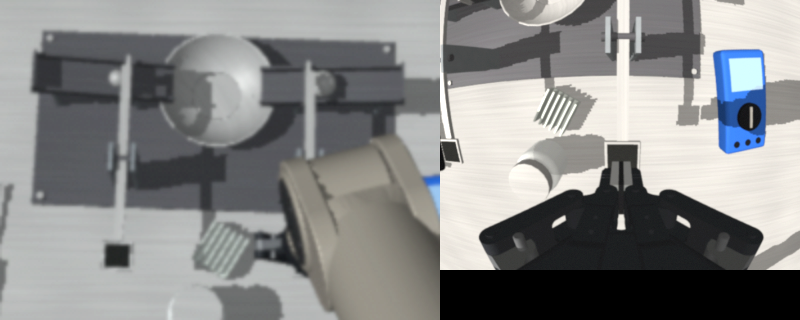

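The fingertips are laterally centred on the right pad, a few mm above it. I'll press along the pad's arc.

>>> apply_moves(moves=[[[0,0,0.4],0],[[0,0,0.8],0],[[0.1,0,1.3],0],[[0.2,0,1.8],0],[[0.3,0,2.3],0],[[0.4,0,2.8],0],[[0.5,0,3.3],0],[[0.6,0,3.7],0],[[0.7,0,4.0],0],[[0.7,0,4.0],0]])

```text
clock: 4.13
tcp_pos: [0.4976, -0.0093, 0.097]
orientation: [3.141, -0.038, -0.003]
contact_force: [-2.8, 0.5, 3.2]
grip_width: 0.0002
```

>>> apply_moves(moves=[[[0,0,0],0],[[0,0,0],0],[[0,0,0],0],[[0,0,0],0],[[0,0,0],0],[[0,0,0],0],[[0,0,0],0],[[0,0,0],0],[[0,0,0],0],[[0,0,0],0]])

```text
clock: 4.97
tcp_pos: [0.4985, -0.0092, 0.0978]
orientation: [-3.141, 0.038, -0.001]
contact_force: [-1.6, -0.3, 3.7]
grip_width: 0.0
```

```bash
python3 st.py d
```

```text
4.9667 [ 0.49852517 -0.00924758  0.09780707] [-1.59394211 -0.32369046  3.71058436] 3.463327457534048e-05
[[ 1.    -0.024  0.   ]
 [-0.024 -1.     0.   ]
 [ 0.    -0.    -1.   ]]
```

View pics/d.png

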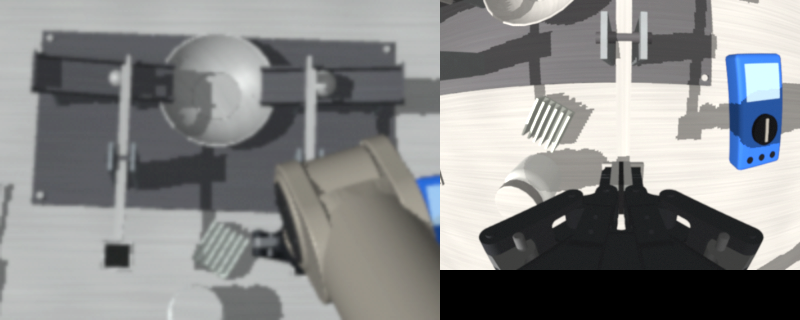

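The large ball is still behind the gate at (325,83) in the picture, and the force is only 3.7 N, so the lever isn't far enough down. I'll press further, watching the force.

>>> apply_moves(moves=[[[0.05,0,0.2],0],[[0.1,0,0.4],0],[[0.1,0,0.6],0],[[0.1,0,0.6],0],[[0.1,0,0.6],0],[[0.1,0,0.6],0]])

```text
clock: 5.57
tcp_pos: [0.4992, -0.0093, 0.0916]
orientation: [3.141, -0.038, -0.0]
contact_force: [-1.9, -0.2, 3.0]
grip_width: -0.0
```

>>> apply_moves(moves=[[[0,0,0],0],[[0,0,0],0],[[0,0,0],0],[[0,0,0],0],[[0,0,0],0],[[0,0,0],0],[[0,0,0],0],[[0,0,0],0],[[0,0,0],0],[[0,0,0],0]])

```text
clock: 6.4
tcp_pos: [0.4992, -0.0093, 0.0917]
orientation: [3.141, -0.038, -0.0]
contact_force: [-2.0, -0.8, 3.2]
grip_width: 0.0001
```

```bash
python3 st.py e
python3 - <<'E'
import cv2,numpy as np
a=cv2.imread("pics/d.png").astype(int);b=cv2.imread("pics/e.png").astype(int)
for n,(x0,x1,y0,y1) in dict(rball=(314,350,70,98),bowl=(160,275,35,150),lball=(95,125,65,90)).items(): print(n,abs(a-b)[y0:y1,x0:x1].mean())
E
```

```text
6.4 [ 0.49919054 -0.00928272  0.09166114] [-1.96165533 -0.82666666  3.15179758] 9.624691812105343e-05
[[ 1.    -0.024 -0.   ]
 [-0.024 -1.    -0.   ]
 [-0.     0.    -1.   ]]
rball 8.220568783068783
bowl 0.4924007561436673
lball 0.536
```

```bash
cat > v.py <<'E'
from bench import imaging
import cv2,numpy as np,sys
t=imaging.grab_frame("top")["frame"][180:230,230:430];s=imaging.grab_frame("scene")["frame"][190:330,240:400]
w=imaging.grab_frame("wrist")["frame"][150:350,200:440]
C=np.zeros((550,800,3),np.uint8);C[:200]=cv2.resize(t,(800,200));C[200:550,:400]=cv2.resize(s,(400,350));C[200:533,400:]=cv2.resize(w,(400,333))
cv2.imwrite(f"pics/{sys.argv[1]}.png",cv2.convertScaleAbs(C,alpha=1.5))
E
python3 v.py f
```

```text
(no output)
```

View pics/f.png

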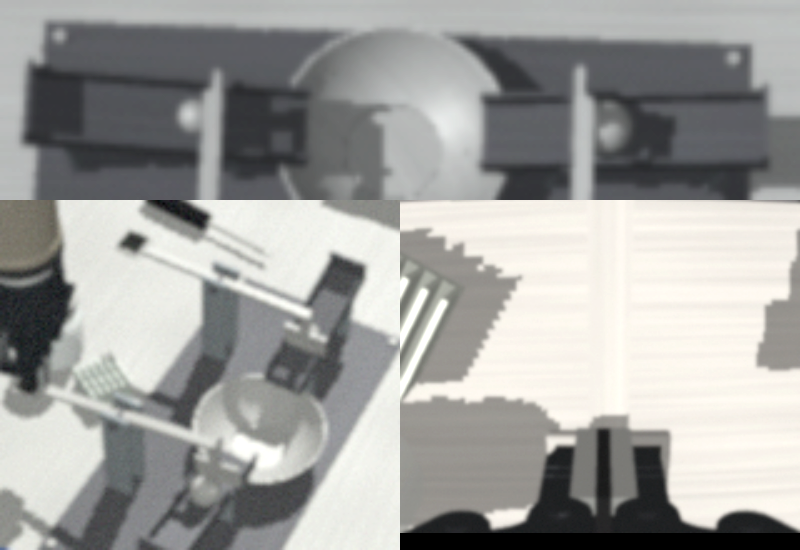

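The right lever is partly down, its gate is rising and the large ball is still held. The pad sits squarely under the fingertips. I'll press further.

>>> apply_moves(moves=[[[0.1,0,0.2],0],[[0.1,0,0.4],0],[[0.15,0,0.6],0],[[0.2,0,0.8],0],[[0.2,0,0.8],0],[[0.2,0,0.8],0],[[0.2,0,0.8],0]])

```text
clock: 7.23
tcp_pos: [0.5015, -0.0093, 0.0837]
orientation: [-3.141, 0.038, -0.001]
contact_force: [-0.5, -1.6, 3.9]
grip_width: -0.0001
```

>>> apply_moves(moves=[[[0,0,0],0],[[0,0,0],0],[[0,0,0],0],[[0,0,0],0],[[0,0,0],0],[[0,0,0],0],[[0,0,0],0],[[0,0,0],0],[[0,0,0],0],[[0,0,0],0]])

```text
clock: 8.07
tcp_pos: [0.5014, -0.0094, 0.0838]
orientation: [-3.141, 0.038, -0.001]
contact_force: [-0.4, -0.0, 3.4]
grip_width: -0.0
```

```bash
python3 v.py g
python3 - <<'E'
import cv2,numpy as np
a=cv2.imread("pics/f.png").astype(int);b=cv2.imread("pics/g.png").astype(int);d=abs(a-b)[:200]
for n,(x0,x1) in dict(rball=(590,650),bowl=(300,500),lball=(170,205),rmouth=(490,570)).items(): print(n,d[:,x0:x1].mean())
E
```

```text
rball 6.953305555555556
bowl 0.5217083333333333
lball 0.5685714285714286
rmouth 0.6830833333333334
```

View pics/g.png

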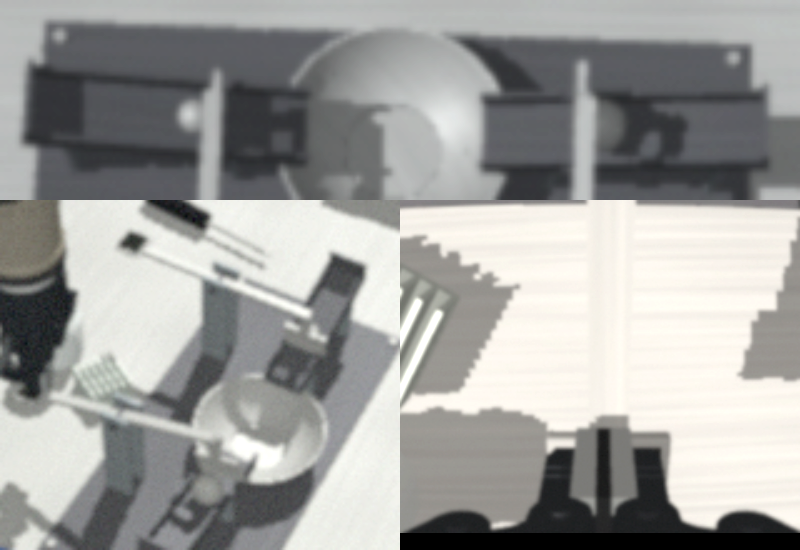

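The gate is higher and the ball has nudged forward to about (605,125), so it must be near the threshold. Continuing.

>>> apply_moves(moves=[[[0.05,0,0.2],0],[[0.1,0,0.4],0],[[0.2,0,0.6],0],[[0.2,0,0.6],0],[[0.2,0,0.6],0],[[0.2,0,0.6],0],[[0.2,0,0.6],0],[[0.2,0,0.6],0],[[0.2,0,0.6],0],[[0.2,0,0.6],0]])

```text
clock: 9.05
tcp_pos: [0.503, -0.0094, 0.0777]
orientation: [3.141, -0.038, -0.001]
contact_force: [-0.5, -0.4, 6.5]
grip_width: -0.0002
```

```bash
python3 v.py i
python3 - <<'E'
import cv2,numpy as np
a=cv2.imread("pics/g.png").astype(int);b=cv2.imread("pics/i.png").astype(int);d=abs(a-b)[:200]
for n,(x0,x1) in dict(rball=(590,650),bowl=(300,500),lball=(170,205),rmouth=(490,570)).items(): print(n,d[:,x0:x1].mean())
E
```

```text
rball 3.9344444444444444
bowl 3.890633333333333
lball 0.562952380952381
rmouth 0.6214583333333333
```

View pics/i.png

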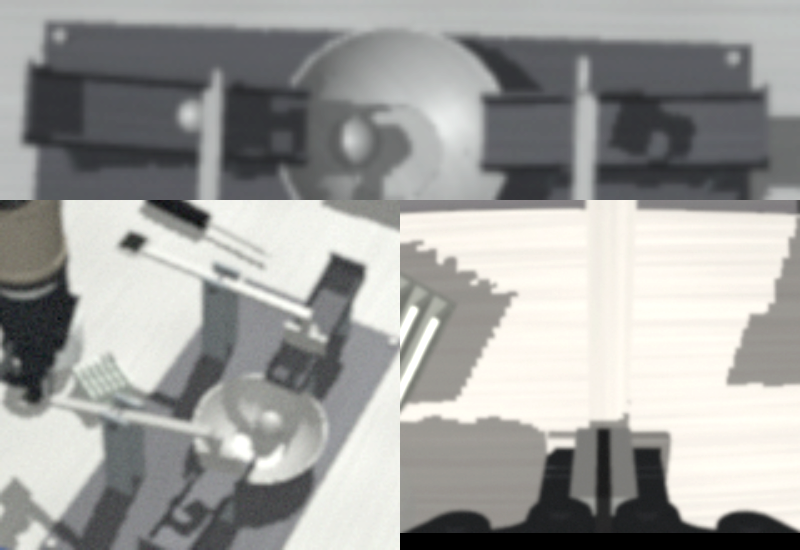

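The large ball is in the bowl at about (358,138), and the small ball is still behind its gate at (190,115). I'll raise along the reverse arc and retreat upward.

>>> apply_moves(moves=[[[-0.2,0,-0.5],0],[[-0.4,0,-1.1],0],[[-0.6,0,-1.7],0],[[-0.8,0,-2.3],0],[[-0.9,0,-2.9],0],[[-1.0,0,-3.5],0],[[-1.1,0,-4.1],0],[[-1.2,0,-4.7],0],[[-1.2,0,-5.3],0],[[-1.2,0,-6.0],0]])

```text
clock: 10.03
tcp_pos: [0.4907, -0.0091, 0.1379]
orientation: [3.141, -0.038, -0.002]
contact_force: [-0.2, -0.9, 0.2]
grip_width: 0.0001
```

>>> apply_moves(moves=[[[0,0,-1],0],[[0,0,-3],0],[[0,0,-5],0],[[0,0,-7],0],[[0,0,-9],0],[[0,0,-10],0],[[0,0,-10],0],[[0,0,-10],0],[[0,0,-10],0]])

```text
clock: 10.78
tcp_pos: [0.4905, -0.0092, 0.2366]
orientation: [3.141, -0.038, -0.003]
contact_force: [0.0, 0.0, 0.3]
grip_width: 0.0003
```

Run:
```python
from bench import imaging
import cv2,numpy as np
t=imaging.grab_frame("top")["frame"];s=imaging.grab_frame("scene")["frame"];w=imaging.grab_frame("wrist")["frame"]
C=np.zeros((600,800,3),np.uint8);C[:200]=cv2.resize(t[180:230,230:430],(800,200));C[200:600,:400]=cv2.resize(s[190:350,240:400],(400,400));C[200:500,400:]=cv2.resize(w,(400,300))
cv2.imwrite("pics/j.png",cv2.convertScaleAbs(C,alpha=1.5))
a=cv2.imread("pics/scene0.png");d=abs(a.astype(int)-s).max(2);print(d[320:370,190:270].max(), d[180:220,295:350].max())
```

```text
63 25
```

View pics/j.png

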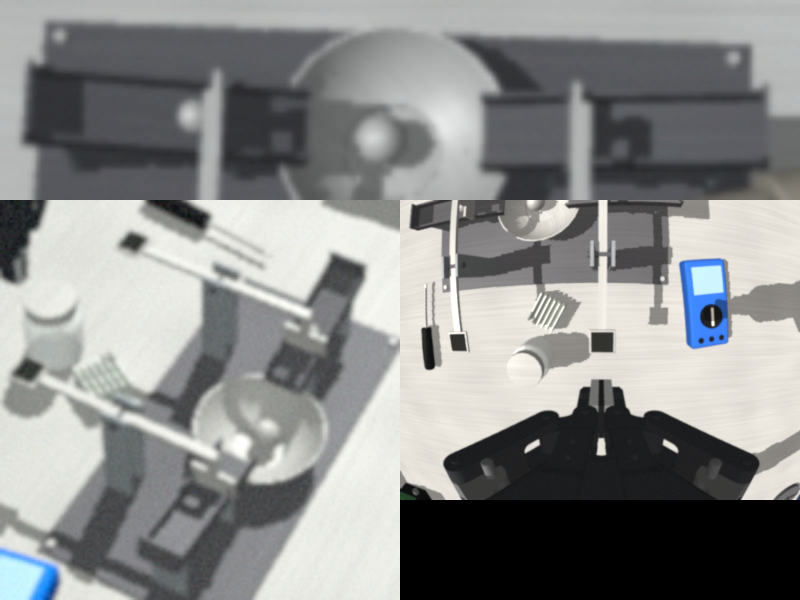

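The right lever is back up (its end is at row 80, as at the start). The large ball is near the middle of the bowl at (378,135), the small ball is still in place, and the hand is clear.

```bash
python3 -c "
from bench import r
r.hand_in();print(r.get_obs()['clock'])"
```

```text
the job is handed in; nothing more can be done
the job is handed in; nothing more can be done
```

The job is done and handed in at about 11 s on the robot's clock. The larger ball was behind the right gate. I pressed that lever's pad with shut fingertips until the ball rolled into the bowl, then let the lever come up and backed the hand off.

**Last pictures:**
- The large ball is in the bowl and the right lever is back at its starting position, with the gate shut.
- The small ball is still behind its gate, and the bowl, jar, heat sink, multimeter and screwdriver look in place.
- Touch forces while pressing were about 6.5 N at most in the readings, and about 0 N after backing off.

**What disagreed:**
- **Press depth:** the pad needed the tool about 18 mm lower than I worked out from its listed height and the fingertip offset. I pressed in small steps and watched the gate.
- **Multimeter:** the before/after pixel check in its area showed a peak change of 63 grey levels. I put that down to the arm's shadow and noise, since nothing came near it, but did not check further.
- **Picture budget:** I viewed 11 pictures, one over the budget, so that I could confirm the final state.

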